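# Turn the oiled trivet over with the tipping tray

## Robot

A 7-joint arm with a two-finger parallel gripper is mounted at the origin on a cart in front of the work surface, level with it; the furniture and walls round the work are solid. World frame = base frame: x ahead of the robot, y to its left, z up, the work surface at z = 0. Lengths are in mm, angles in rad, forces in N, time in s.
With the tool pointing down it reaches from about 350 to 775 mm from the base axis. Payload 3.1 kg.
Tool frame: the origin (TCP) lies between the finger pads; the fingertips stand 17 mm ahead of it and the grasp point (between the pads) lies 2 mm behind it; z points along the fingers, y is the line along which they close (so a half turn about z gives the same grasp; the last joint's range is limited). The gripper opens to 85 mm and grips with 20 to 120 N. Pads are 22 mm wide; open, the fingers measure 114 mm over their backs; the gripper's body (76 mm by 85 mm) begins 54 mm behind the grasp point. The pads swing forward as they close: fully open they stand 13 mm farther back than shut.
Start: joints at [1.18, 0.311, 0.014, 1.512, -0.004, 1.319, -0.027], TCP at [188.007, -516.885, 248.304] pointing down, gripper open.
Joint ranges: [-2.7, 2.7], [-0.3, 1.91], [-1.27, 1.3], [0.12, 2.57], [-1.44, 4.58], [0.2, 2.03], [-3.05, 3.05]. Speed limits (rad/s): [2.79, 2.79, 3.14, 3.14, 3.14, 3.14, 3.14].

## Interface

Orientations are given as a rotation vector (axis times angle).
In Python, from workcell import readout, imaging, order gives the robot as it stands.
- The arm moves only by the tool apply_moves, never from a script. Its argument "steps" is a list of rows, each an object with "dp": the shift along the tool's x, y, z in m, a list of three; "yaw": the turn about the tool's z in rad; "grip": the closure, from 0 (fully open) to 1 (shut). A call has 1 to 12 rows; each row shifts and turns the commanded pose from where the row before left it, along the tool's axes as they then stand; what a row does not reach is not made up. A row lasts 1/10 s, in which the tool goes at most 50 mm and 8.59 degrees, less where a joint would pass 70% of its speed; a pose out of reach is approached as far as the arm can. A call is refused whole if a number of a shift passes 0.05 or a number of a turn 0.15, either way. A call with a gripper value outside its range is refused whole. The fingers move at their own pace and stop on an object; "squeeze" is the grip in N (left out, the last holds). Time passes only in rows, so rows that do not move let the fingers close. It gives the time, the measured TCP pose, the force, the opening and the grip force at its end, in the units of the state.
- readout.get_state(): the state, without advancing time (a new reading comes with each control period).
- imaging.grab_frame(name): name is "side" or "top" or "wrist"; returns a dict with "pixels" (480x640x3 uint8, red, green, blue), "fx", "fy", "cx", "cy" (pixels), "k1" (the pictures are not rectified: a ray, as slopes to the right and down, at radius r is drawn at 1 + k1 r^2 times it, then the intrinsics apply), "extrinsics" (4x4, takes a point from world to camera coordinates). Camera axes: x right, y down, z forward; pixel columns grow to the right and rows downward; lengths in mm; the calibration is good to about 2 mm. A picture is of the moment at which its call begins. There is no depth.
- order.hand_in(): hands the job in; it is judged then, once.
The state is a dict: "t": time; "qpos": joint angles; "qvel": joint speeds; "effort": joint torques, N m; "tcp_pos": TCP position; "ee_rot": TCP orientation; "contact_force": force on the tool from outside, world axes, zero at the start; "wrist_torque": the same for the moment, N m; "gripper_width": finger opening in mm; "grasp_force": force on a finger pad.
Only numpy, scipy, OpenCV 4.12 (cv2) and the standard library are available. Lean on these libraries where they do the work, as an engineer would, in place of code of your own. Each camera call takes 0.05 s, during which the arm holds its last target. There are 200 camera calls.

## Task

The wooden trivet has just been oiled and lies feet up on the steel leaf of the tipping tray, so do not touch it. Bring the low drying tray up square and centred against the front of the tipping tray, its open side to the hinge, then tip the leaf up until it is past upright and the trivet tumbles over to lie flat on its feet in the drying tray. Lower the leaf back down flat, let go, and leave the other things on the worktop where they are.

Things in the scene. Friction and masses are not known exactly. Their poses are not given: they have to be found in the camera images.
- turner: the tipping tray's stand, fixed: light wood, 160 mm wide (x), 132 mm long (y), cheeks 54 mm high. Origin on the worktop under the middle of the hinge line; x runs along the hinge, +y from the hinge under the leaf towards the handle, z up. The drying tray is brought against its front board, an upright face at y = -16 mm, 22 mm high
- hinge (a point): the middle of the leaf's hinge line, 40 mm above the worktop; axes as turner; the leaf turns about x. The leaf is steel, 0.3 kg, 124 mm wide, reaching 125 mm from the hinge, its upper face level with the hinge line when flat; side rails 10 mm high, and a kerb 14 mm high along the hinge that stops the trivet from sliding off
- leaf (a joint): the leaf's angle in rad: 0 flat, 1.57 upright, stop at 1.95; the handle goes up and over towards the front board. It turns lightly and falls back if let go. Raised to about 0.5 to 0.8, the trivet slides to the kerb; at about 1.65 (by 1.8 at the latest) it topples over the kerb to the front board's side, landing 10 to 120 mm out from the hinge
- handle (a point): the middle of the leaf's handle: a round bar 12 mm thick and 124 mm long, parallel to the hinge, carried by two arms 104 mm apart, 35 mm clear of the leaf's end. With the leaf flat it is 160 mm from the hinge in the turner's +y and 50 mm above the worktop. The point turns with the leaf: its x runs along the bar, its y points away from the hinge
- trivet_center (a point): the centre of the trivet's board: wood, 100 x 100 x 12 mm, 0.16 kg, with four round feet 16 mm thick and 10 mm long on one side near the corners; the other side is smooth with three fine dark lines. The point's z axis points out of the feet side: up at the start, straight down when it stands on its feet. It starts on the leaf
- dock (a point): the middle of the front board, on its face (turner y = -16 mm), 26 mm above the worktop; axes as turner
- rack: the drying tray, loose: light wood, 156 mm wide (x), 150 mm long (y), 0.6 kg, floor 26 mm above the worktop, far wall 10 mm thick and 50 mm high at y = -75 to -65 mm, side walls 40 mm high and 8 mm thick, open at +y. Origin at the centre of its underside; its open side (+y) roughly faces the front board at the start
- rack_mouth (a point): the middle of the drying tray's open edge, at rack y = +75 mm, level with its floor's top (26 mm up); meets dock when the tray is in place
- rack_wall (a point): the middle of the top of the drying tray's far wall (10 mm thick, runs along rack x, rises 24 mm from the floor inside), 50 mm above the worktop; axes as rack
- spice_jar: bystander: spice jar, 42 mm thick, 104 mm high, behind the tipping tray; origin at its foot
- jam_jar: bystander: small glass jar, 60 mm thick, 75 mm high, to the left; origin at its foot
- cup: bystander: green and white cup, 64 mm wide, 48 mm high, to the right; origin at its foot
Mind the look-alikes: they are no part of the job. Of the things that look like the part that bears trivet_center, the larger one is meant.

How it is judged:
By the outcome, as a careful person would: the job done as asked, in the order asked, and still so for the second after the job is handed in, with the robot touching nothing.
It also fails if it takes over 72 s, if anything falls off the work surface, if the arm or the gripper's body presses on something with over 40 N, if the wrist force passes 120 N, or if a joint passes its speed limit or range.

## Working session

There is one attempt and no reset: what is moved stays moved. The work goes in short steps, Python scripts to look and compute and a tool call to move; the robot and the scene stay as the last step left them, time stands still between calls to the robot, and variables do not carry over. Pictures are saved under pics/ and viewed, at most 10 in all, crops included, and the job is handed in when it is done.

Besides the shell and the picture viewer there is one more tool, called after "Emit:" by a JSON object that holds its "name" and its "arguments". apply_moves: Moves the arm, as the interface text tells. Its arguments: {"type":"object","properties":{"steps":{"type":"array"},"squeeze":{"type":"number"}},"required":["steps"]}

```bash
mkdir -p pics; cat > h.py <<'E'
import numpy as np, cv2
from workcell import readout, imaging, order
def grab(n,save=None):
    f=imaging.grab_frame(n)
    if save: cv2.imwrite('pics/'+save,f['pixels'][:,:,::-1])
    return f
def ray(f,u,v):
    K=np.array([[f['fx'],0,f['cx']],[0,f['fy'],f['cy']],[0,0,1.]])
    xd=np.array([(u-f['cx'])/f['fx'],(v-f['cy'])/f['fy']]); x=xd.copy()
    for _ in range(30): x=xd/(1+f['k1']*(x@x))
    E=np.array(f['extrinsics']); R=E[:3,:3]; t=E[:3,3]
    return -R.T@t, R.T@np.array([x[0],x[1],1.])
def onz(f,u,v,z):
    c,d=ray(f,u,v); return c+d*(z-c[2])/d[2]
def proj(f,p):
    E=np.array(f['extrinsics']); q=E[:3,:3]@np.array(p)+E[:3,3]; x=q[:2]/q[2]; s=1+f['k1']*(x@x)
    return np.array([f['cx']+f['fx']*x[0]*s,f['cy']+f['fy']*x[1]*s])
def tri(f1,p1,f2,p2):
    c1,d1=ray(f1,*p1);c2,d2=ray(f2,*p2)
    s=np.linalg.lstsq(np.stack([d1,-d2],1),c2-c1,rcond=None)[0]
    a=c1+s[0]*d1;b=c2+s[1]*d2
    return (a+b)/2,np.linalg.norm(a-b)
E
python3 - <<'E'
from h import *
import pickle
s=readout.get_state(); print(s)
for n in ['top','side']:
    f=grab(n,n+'0.png'); pickle.dump(f,open(n+'0.pkl','wb')); print(n,ray(f,320,240),f['fx'],f['k1'])
E
```

```text
{'t': 0.0, 'qpos': array([ 1.18028789,  0.31175212,  0.0139876 ,  1.5130682 , -0.00443479,
        1.31917979, -0.02720068]), 'qvel': array([-0.00107445,  0.00070578, -0.00063771,  0.00117361,  0.00064169,
       -0.00226516, -0.00132938]), 'effort': array([ 3.68887470e-05, -3.79916346e+01,  1.46090453e-01, -2.30586112e+01,
        1.22464198e-02,  1.37408686e-02, -1.03838295e-05]), 'tcp_pos': array([ 187.76850521, -516.22292892,  247.20197785]), 'ee_rot': array([-3.09162194e+00, -5.44840096e-01,  7.43601998e-04]), 'contact_force': array([-0.24015157,  0.85848321,  0.61669053]), 'wrist_torque': array([-0.002944  , -0.02579772,  0.0289736 ]), 'grasp_force': 0.0, 'gripper_width': 85.01536173450667}
top (array([ 388.20829354, -125.58843448, 1210.42520612]), array([ 0.12114294,  0.01157771, -0.99261526])) 479.1558481877918 -0.08645796476178892
side (array([117.1519394 , 740.87991335, 801.31676402]), array([ 0.33168722, -0.70785113, -0.62396242])) 520.9132677922518 -0.12750594873088975
```

View pics/top0.png

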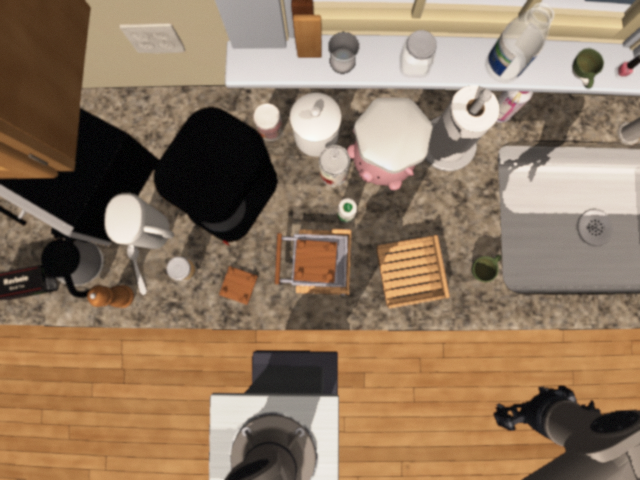

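View pics/side0.png

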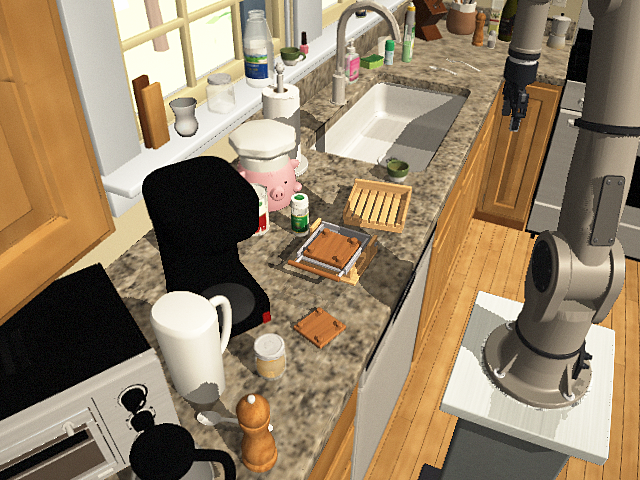

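The top view shows the tipping tray at about (315,261), its handle on the left at (277,259) and the hinge on the right at about (348,262). The drying tray is at (413,270). There are two trivet-like boards: A at (316,260) on the steel leaf, and B at (238,285), smaller, on the worktop. A fits, because it is the larger and lies on the leaf. I'll confirm it in an enlarged crop.

```bash
python3 - <<'E'
from h import *
im=cv2.imread('pics/top0.png')[215:315,255:455]
im2=cv2.imread('pics/side0.png')[170:300,280:420]
a=cv2.resize(im,None,fx=4,fy=4,interpolation=cv2.INTER_CUBIC)
cv2.imwrite('pics/c1.png',a)
cv2.imwrite('pics/c2.png',cv2.resize(im2,None,fx=4.5,fy=4.5,interpolation=cv2.INTER_CUBIC))
E
```

```text
(no output)
```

View pics/c1.png

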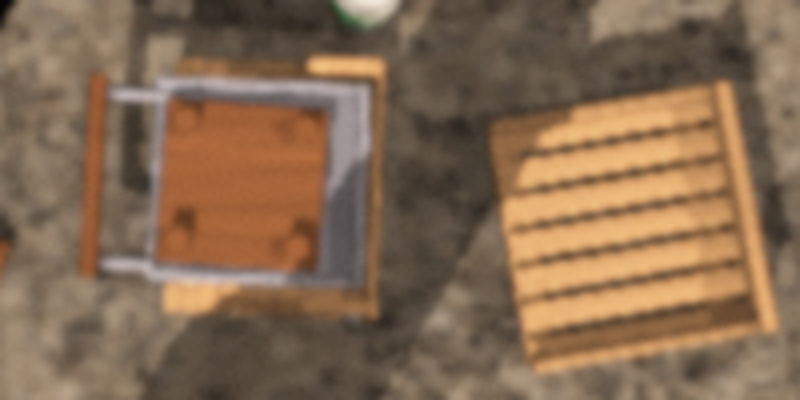

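View pics/c2.png

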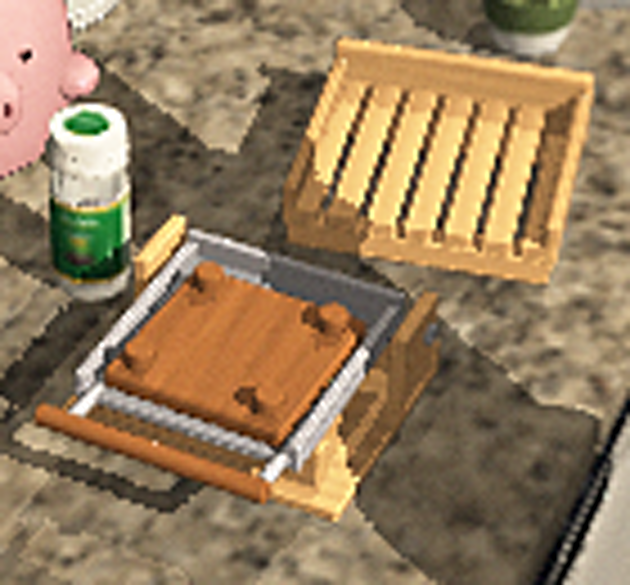

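The crops confirm it. The board on the leaf is the larger one, feet up, with the handle bar at c1 (94,175). The rack's far wall runs from c1 (722,80) to (775,328), and its mouth corners are at (490,122) and (535,372). Next I triangulate these points.

```bash
python3 - <<'E'
from h import *
import pickle
T=pickle.load(open('top0.pkl','rb'));S=pickle.load(open('side0.pkl','rb'))
t=lambda u,v:(255+u/4-.4,215+v/4-.4); s=lambda u,v:(280+u/4.5-.4,170+v/4.5-.4)
np.set_printoptions(precision=1,suppress=True)
for n,a,b in [('h+x',(98,75),(40,412)),('h-x',(90,274),(265,492)),('wall+x',(726,80),(340,42)),('wall-x',(772,330),(592,75)),('mouth+x',(490,122),(290,190)),('mouth-x',(535,372),(551,248))]:
    print(n,tri(T,t(*a),S,s(*b)))
def z(n,p,h): print(n,onz(T,*t(*p),h))
z('h+x',(96,75),50);z('h-x',(90,274),50)
z('wall+x out',(733,81),50);z('wall-x out',(777,330),50);z('wall+x in',(716,82),50);z('wall-x in',(762,330),50)
z('mouth+x',(490,122),40);z('mouth-x',(537,372),40)
z('cheek+x',(385,60),54);z('cheek-x',(378,318),54)
z('cheek+x inner',(308,57),54)
E
```

```text
h+x (array([545.8, -12. ,  52.4]), np.float64(0.7452683392018724))
h-x (array([424.8,  -8.8,  50. ]), np.float64(0.7974822301153383))
wall+x (array([ 544.8, -397.5,   47.2]), np.float64(0.192103505157447))
wall-x (array([ 392.5, -421.1,   51.8]), np.float64(1.0520580675080564))
mouth+x (array([ 517.8, -253.1,   38.4]), np.float64(3.136214745936328))
mouth-x (array([ 368.3, -279.9,   27.1]), np.float64(4.080212432501696))
h+x [545.7 -10.7  50. ]
h-x [424.4  -9.   50. ]
wall+x out [ 543.9 -401.2   50. ]
wall-x out [ 392.  -424.8   50. ]
wall+x in [ 543.3 -390.6   50. ]
wall-x in [ 392.  -415.6   50. ]
mouth+x [ 519.1 -252.5   40. ]
mouth-x [ 366.6 -280.    40. ]
cheek+x [ 555.2 -187.2   54. ]
cheek-x [ 398.8 -182.8   54. ]
cheek+x inner [ 556.9 -140.2   54. ]
```

Emit:
{"name": "apply_moves", "arguments": {"steps": [{"dp": [0.03, -0.0006, 0.005], "yaw": 0, "grip": 0.3}, {"dp": [0.03, -0.0006, 0.005], "yaw": 0, "grip": 0.3}, {"dp": [0.03, -0.0006, 0.005], "yaw": 0, "grip": 0.3}, {"dp": [0.03, -0.0006, 0.005], "yaw": 0, "grip": 0.3}, {"dp": [0.03, -0.0006, 0.005], "yaw": 0, "grip": 0.3}, {"dp": [0.03, -0.0006, 0.005], "yaw": 0, "grip": 0.3}, {"dp": [0.03, -0.0006, 0.005], "yaw": 0, "grip": 0.3}, {"dp": [0.03, -0.0006, 0.005], "yaw": 0, "grip": 0.3}, {"dp": [0.03, -0.0006, 0.005], "yaw": 0, "grip": 0.3}, {"dp": [0.03, -0.0006, 0.005], "yaw": 0, "grip": 0.3}, {"dp": [0, 0, 0], "yaw": 0.1, "grip": 0.3}, {"dp": [0, 0, 0], "yaw": 0.084, "grip": 0.3}], "squeeze": 60}}

```text
t: 1.3
tcp_pos: [468.9, -407.0, 196.9]
ee_rot: [-3.129, -0.258, 0.002]
contact_force: [-0.3, 0.5, 0.8]
gripper_width: 59.9
grasp_force: 0.0
```

```bash
python3 - <<'E'
from h import *
import pickle
f=grab('wrist','w1.png');pickle.dump(f,open('w1.pkl','wb'))
print(readout.get_state()['tcp_pos'],readout.get_state()['ee_rot'],readout.get_state()['gripper_width'])
E
```

```text
[ 468.17960403 -407.79271218  197.1899906 ] [-3.13006394e+00 -2.52323484e-01  2.29279163e-03] 60.07731526477714
```

View pics/w1.png

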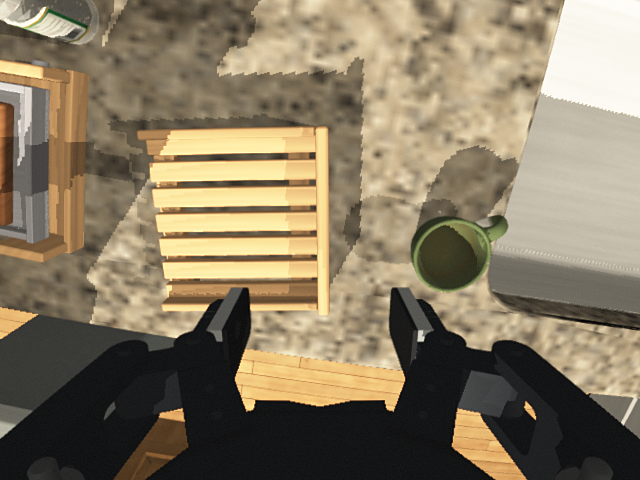

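The wrist view shows the far wall's top as a strip from (322,127) to (323,313). The mouth edge is at x≈145 to 165, the stand's front edge at (86,75) to (83,250), and the cup at (450,250), clear of the path.

```bash
python3 - <<'E'
from h import *
import pickle
np.set_printoptions(precision=1,suppress=True)
f=pickle.load(open('w1.pkl','rb'));T=pickle.load(open('top0.pkl','rb'))
t=lambda u,v:(255+u/4-.4,215+v/4-.4)
for n,p,z in [('in+',(317,128),50),('out+',(328.5,128),50),('in-',(318,314),50),('out-',(328,314),50),('m+',(139,133),40),('m-',(163,308),40),('ch+',(87,72),54),('ch-',(84,250),54)]: print(n,onz(f,*p,z))
print(tri(T,t(729,81),f,(323,128)),tri(T,t(771,330),f,(323,314)))
print(tri(T,t(385,60),f,(87,72)),tri(T,t(378,318),f,(84,250)))
E
```

```text
in+ [ 544.4 -392.6   50. ]
out+ [ 545.8 -401.    50. ]
in- [ 394.  -418.2   50. ]
out- [ 395.4 -426.6   50. ]
m+ [ 519.4 -255.5   40. ]
m- [ 370.8 -281.1   40. ]
ch+ [ 558.  -221.6   54. ]
ch- [ 420.3 -218.7   54. ]
(array([ 544.2, -397.4,   53.8]), np.float64(1.800224645601876)) (array([ 392. , -422.7,   44.7]), np.float64(0.44787516734040045))
(array([ 561.9, -189.8,    5. ]), np.float64(0.9194570265198985)) (array([ 398.7, -185.6,    4. ]), np.float64(1.2505521065272682))
```

Emit:
{"name": "apply_moves", "arguments": {"steps": [{"dp": [0.0012, 0.0017, 0.02], "yaw": 0, "grip": 0.4}, {"dp": [0, 0, 0.03], "yaw": 0, "grip": 0.4}, {"dp": [0, 0, 0.03], "yaw": 0, "grip": 0.4}, {"dp": [0, 0, 0.03], "yaw": 0, "grip": 0.4}, {"dp": [0, 0, 0.02], "yaw": 0, "grip": 0.4}, {"dp": [0, 0, 0.014], "yaw": 0, "grip": 0.4}, {"dp": [0, 0, 0.005], "yaw": 0, "grip": 0.4}, {"dp": [0, 0, 0], "yaw": 0, "grip": 0.7}, {"dp": [0, 0, 0], "yaw": 0, "grip": 0.9}, {"dp": [0, 0, 0], "yaw": 0, "grip": 1}, {"dp": [0, 0, 0], "yaw": 0, "grip": 1}, {"dp": [0, 0, 0], "yaw": 0, "grip": 1}], "squeeze": 60}}

```text
t: 2.55
tcp_pos: [470.1, -410.2, 50.9]
ee_rot: [3.13, 0.26, 0.002]
contact_force: [-0.8, 1.3, 5.5]
gripper_width: 8.5
grasp_force: 61.9
```

Emit:
{"name": "apply_moves", "arguments": {"steps": [{"dp": [0, 0, 0], "yaw": 0.04, "grip": 1}, {"dp": [0, 0, 0], "yaw": 0.05, "grip": 1}, {"dp": [0, 0, 0], "yaw": 0.05, "grip": 1}, {"dp": [0, 0, 0], "yaw": 0.05, "grip": 1}, {"dp": [0.001, -0.008, 0], "yaw": 0, "grip": 1}, {"dp": [0.001, -0.01, 0], "yaw": 0, "grip": 1}, {"dp": [0.001, -0.01, 0], "yaw": 0, "grip": 1}, {"dp": [0.001, -0.01, 0], "yaw": 0, "grip": 1}, {"dp": [0.001, -0.01, 0], "yaw": 0, "grip": 1}, {"dp": [0.0005, -0.01, 0], "yaw": 0, "grip": 1}, {"dp": [0, 0, 0], "yaw": 0, "grip": 1}, {"dp": [0, 0, 0], "yaw": 0, "grip": 1}]}}

```text
t: 3.75
tcp_pos: [477.4, -353.3, 50.9]
ee_rot: [3.139, -0.039, 0.004]
contact_force: [-0.4, -0.7, 6.9]
gripper_width: 8.1
grasp_force: 62.0
```

```bash
python3 - <<'E'
from h import *
import pickle
f=grab('wrist');pickle.dump(f,open('w2.pkl','wb'))
g=grab('top');pickle.dump(g,open('t2.pkl','wb'))
a=cv2.resize(g['pixels'][215:315,255:455,::-1],None,fx=4,fy=4,interpolation=cv2.INTER_CUBIC)[:,:,:]
b=f['pixels'][:,:,::-1][0:260,:420]
c=np.zeros((600,800,3),np.uint8); c[:260,:420]=b; a=cv2.resize(a,(660,330)); c[265:595,:660]=a
cv2.imwrite('pics/w2.png',c)
print(readout.get_state()['tcp_pos'],readout.get_state()['ee_rot'],readout.get_state()['contact_force'])
E
```

```text
[ 477.39448627 -353.33139426   50.88855276] [ 3.13929472 -0.03922931  0.00430474] [-0.90748062 -1.5217099   6.23463528]
```

View pics/w2.png

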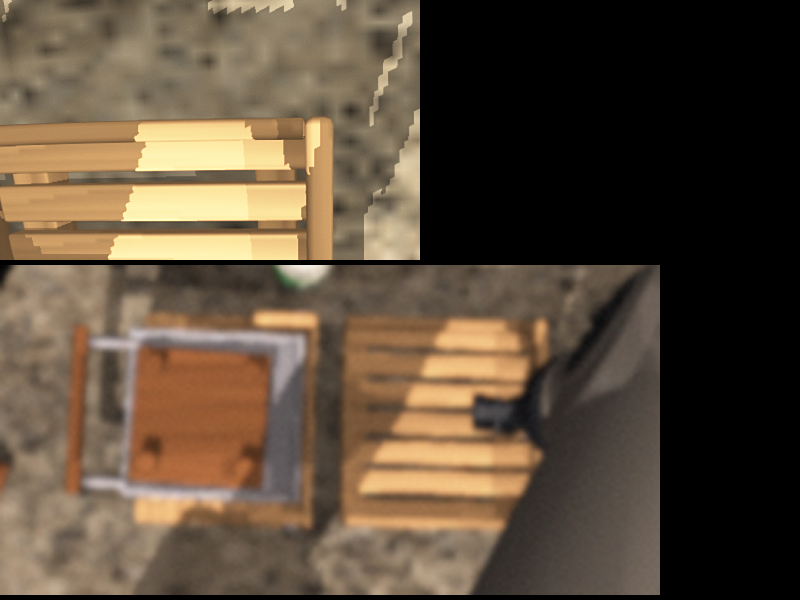

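The tray is now nearly square, its mouth at composite x≈345. The stand's front edge runs from (318,313) to (310,526), a gap of roughly 8 top-view pixels. One enlarged crop of the gap will give the angle.

```bash
python3 - <<'E'
from h import *
import pickle
g=pickle.load(open('t2.pkl','rb'))
a=cv2.resize(g['pixels'][224:299,335:385,::-1],None,fx=8,fy=8,interpolation=cv2.INTER_CUBIC)
h=cv2.resize(g['pixels'][224:299,272:292,::-1],None,fx=8,fy=8,interpolation=cv2.INTER_CUBIC)
cv2.imwrite('pics/g2.png',np.hstack([h,a]))
E
```

```text
(no output)
```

View pics/g2.png

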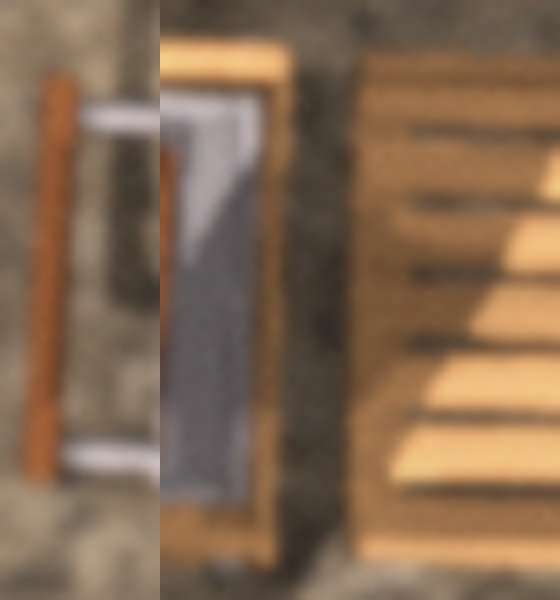

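```bash
python3 - <<'E'
from h import *
import pickle
np.set_printoptions(precision=3,suppress=True)
g=pickle.load(open('t2.pkl','rb'))
t=lambda x,y:(335+(x-160)/8-.44,224+y/8-.44); hh=lambda x,y:(272+x/8-.44,224+y/8-.44)
def seg(n,a,b,z,q=t):
    A=onz(g,*q(*a),z);B=onz(g,*q(*b),z);d=A-B;print(n,(A+B)[:2]/2,'yaw',np.arctan2(d[1],d[0]),np.hypot(*d[:2]))
seg('handle',(58,76),(40,483),50,hh); seg('cheek',(294,45),(277,562),54); seg('leafedge',(264,92),(246,500),54)
seg('mouth',(358,55),(350,563),40)
seg('mouthfloor',(354,130),(350,490),26)
seg('slat',(415,125),(415,480),26)
E
```

```text
handle [484.407  -9.432] yaw -0.028045030024856584 124.14961376574554
cheek [ 477.884 -185.628] yaw -0.03394348992407527 156.87449747284458
leafedge [ 479.899 -176.388] yaw -0.044237485077804076 123.88132720876115
mouth [ 477.35  -207.325] yaw -0.018870575461503565 155.91189397112933
mouthfloor [ 477.818 -207.659] yaw -0.014178850720365442 111.76824371401298
slat [ 480.222 -227.202] yaw -0.004971299198823842 110.2708684754349
```

Emit:
{"name": "apply_moves", "arguments": {"steps": [{"dp": [-0.001, 0, 0], "yaw": 0.015, "grip": 1}, {"dp": [-0.001, -0.006, 0], "yaw": 0, "grip": 1}, {"dp": [0, -0.006, 0], "yaw": 0, "grip": 1}, {"dp": [0, -0.004, 0], "yaw": 0, "grip": 1}, {"dp": [0, -0.002, 0], "yaw": 0, "grip": 1}, {"dp": [0, 0, 0], "yaw": 0, "grip": 1}, {"dp": [0, 0, 0], "yaw": 0, "grip": 1}]}}

```text
t: 4.55
tcp_pos: [475.8, -337.5, 50.9]
ee_rot: [3.136, -0.065, 0.005]
contact_force: [0.6, -5.0, 4.5]
gripper_width: 8.1
grasp_force: 61.8
```

Emit:
{"name": "apply_moves", "arguments": {"steps": [{"dp": [0, -0.0015, 0], "yaw": 0, "grip": 1}, {"dp": [0, -0.0015, 0], "yaw": 0, "grip": 1}, {"dp": [0, 0, 0], "yaw": 0, "grip": 1}]}}

```text
t: 4.85
tcp_pos: [475.9, -335.1, 50.9]
ee_rot: [3.135, -0.066, 0.006]
contact_force: [-0.1, -6.2, 5.1]
gripper_width: 8.8
grasp_force: 61.8
```

Emit:
{"name": "apply_moves", "arguments": {"steps": [{"dp": [0, -0.0015, 0], "yaw": 0, "grip": 1}, {"dp": [0, 0, 0], "yaw": 0, "grip": 1}]}}

```text
t: 5.05
tcp_pos: [475.9, -333.7, 50.9]
ee_rot: [3.135, -0.066, 0.006]
contact_force: [-1.2, -5.6, 5.0]
gripper_width: 8.6
grasp_force: 61.8
```

Emit:
{"name": "apply_moves", "arguments": {"steps": [{"dp": [0, -0.001, 0], "yaw": 0, "grip": 1}, {"dp": [0, -0.001, 0], "yaw": 0, "grip": 1}, {"dp": [0, 0, 0], "yaw": 0, "grip": 1}]}}

```text
t: 5.35
tcp_pos: [476.0, -331.8, 50.9]
ee_rot: [3.135, -0.066, 0.006]
contact_force: [-0.6, -5.3, 4.7]
gripper_width: 8.1
grasp_force: 61.8
```

```bash
python3 - <<'E'
from h import *
import pickle
g=grab('top');pickle.dump(g,open('t3.pkl','wb'))
a=cv2.resize(g['pixels'][224:299,330:410,::-1],None,fx=8,fy=8,interpolation=cv2.INTER_CUBIC)
cv2.imwrite('pics/g3.png',a)
print(readout.get_state()['tcp_pos'],readout.get_state()['contact_force'],readout.get_state()['wrist_torque'])
E
```

```text
[ 475.94344489 -331.73912995   50.9039364 ] [-0.93556242 -4.86537089  3.78914707] [-1.11034545  0.16592431  0.04334565]
```

View pics/g3.png

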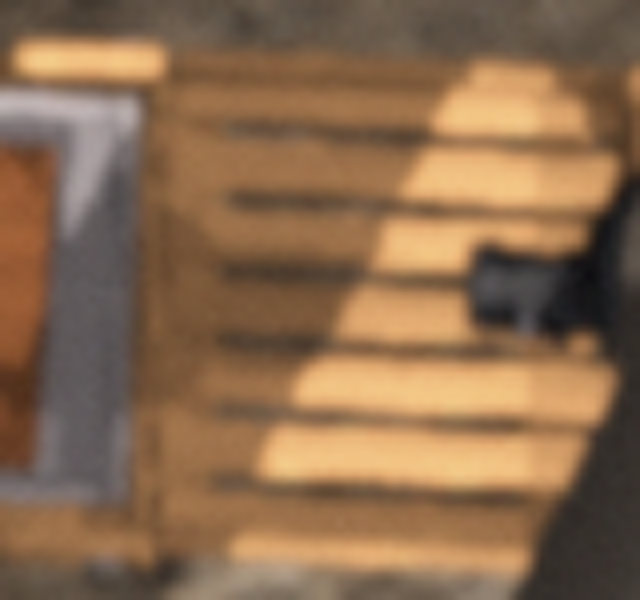

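The gap has almost closed, with the mouth at x≈165 along the stand's front edge and both side edges lined up. The force is still only sliding friction, so I press on until firm contact.

Emit:
{"name": "apply_moves", "arguments": {"steps": [{"dp": [0, -0.001, 0], "yaw": 0, "grip": 1}, {"dp": [0, -0.001, 0], "yaw": 0, "grip": 1}, {"dp": [0, 0, 0], "yaw": 0, "grip": 1}]}}

```text
t: 5.7
tcp_pos: [476.1, -331.5, 50.9]
ee_rot: [3.132, -0.067, 0.007]
contact_force: [0.3, -7.9, 2.9]
gripper_width: 8.6
grasp_force: 61.5
```

```bash
python3 - <<'E'
from h import *
import pickle
np.set_printoptions(precision=3,suppress=True)
g=pickle.load(open('t3.pkl','rb'))
t=lambda x,y:(330+x/8-.44,224+y/8-.44)
for n,p,z in [('rack+',(185,54),40),('rack-',(185,565),40),('cheek+',(166,38),54),('cheek-',(155,562),54)]: print(n,onz(g,*t(*p),z))
A=onz(g,*t(230,127),26);B=onz(g,*t(540,140),26);print('slat',(A-B)[:2],np.arctan2(*(B-A)[[0,1]]))
A=onz(g,*t(230,480),26);B=onz(g,*t(540,493),26);print('slat',(A-B)[:2])
E
```

```text
rack+ [ 555.523 -192.438   40.   ]
rack- [ 398.753 -192.171   40.   ]
cheek+ [ 558.42  -185.854   54.   ]
cheek- [ 399.489 -182.366   54.   ]
slat [ 3.621 96.751] -3.1041811281720477
slat [ 3.703 95.754]
```

Emit:
{"name": "apply_moves", "arguments": {"steps": [{"dp": [0, 0.003, 0], "yaw": 0, "grip": 1}, {"dp": [0.0013, 0.001, 0], "yaw": 0, "grip": 1}, {"dp": [0, -0.002, 0], "yaw": 0, "grip": 1}, {"dp": [0, -0.002, 0], "yaw": 0, "grip": 1}, {"dp": [0, -0.002, 0], "yaw": 0, "grip": 1}, {"dp": [0, -0.001, 0], "yaw": 0, "grip": 1}, {"dp": [0, 0, 0], "yaw": 0, "grip": 1}]}}

```text
t: 6.4
tcp_pos: [476.7, -331.2, 50.9]
ee_rot: [3.128, -0.068, 0.006]
contact_force: [0.5, -11.8, 1.2]
gripper_width: 8.2
grasp_force: 61.3
```

Emit:
{"name": "apply_moves", "arguments": {"steps": [{"dp": [0, 0, 0], "yaw": 0, "grip": 0.5}, {"dp": [0, 0, 0], "yaw": 0, "grip": 0.5}, {"dp": [0, 0, 0], "yaw": 0, "grip": 0.5}, {"dp": [0, 0, 0], "yaw": 0, "grip": 0.5}, {"dp": [0, 0, -0.02], "yaw": 0, "grip": 0.5}, {"dp": [0, 0, -0.04], "yaw": 0, "grip": 0.5}, {"dp": [0, 0, -0.04], "yaw": 0, "grip": 0.5}, {"dp": [0, 0, -0.03], "yaw": 0, "grip": 0.5}]}}

```text
t: 7.2
tcp_pos: [477.6, -322.4, 181.7]
ee_rot: [3.14, -0.061, 0.003]
contact_force: [0.9, -1.0, 0.1]
gripper_width: 42.4
grasp_force: 0.0
```

Emit:
{"name": "apply_moves", "arguments": {"steps": [{"dp": [0, -0.02, 0], "yaw": -0.01, "grip": 0.7}, {"dp": [-0.0005, -0.034, 0], "yaw": 0, "grip": 0.7}, {"dp": [-0.0005, -0.034, 0], "yaw": 0, "grip": 0.7}, {"dp": [-0.0005, -0.034, 0], "yaw": 0, "grip": 0.7}, {"dp": [-0.0005, -0.034, 0], "yaw": 0, "grip": 0.7}, {"dp": [-0.0005, -0.034, 0], "yaw": 0, "grip": 0.7}, {"dp": [-0.0005, -0.034, 0], "yaw": 0, "grip": 0.7}, {"dp": [-0.0005, -0.034, 0], "yaw": 0, "grip": 0.7}, {"dp": [-0.0005, -0.034, 0], "yaw": 0, "grip": 0.7}, {"dp": [0, -0.026, 0], "yaw": 0, "grip": 0.7}, {"dp": [0, 0, 0], "yaw": 0, "grip": 0.7}]}}

```text
t: 8.3
tcp_pos: [481.2, 1.8, 178.3]
ee_rot: [-3.138, 0.031, 0.004]
contact_force: [0.0, 0.3, 0.5]
gripper_width: 25.7
grasp_force: 0.0
```

```bash
python3 - <<'E'
from h import *
import pickle
f=grab('wrist','w4.png');pickle.dump(f,open('w4.pkl','wb'))
g=grab('top','t4.png');pickle.dump(g,open('t4.pkl','wb'))
s=readout.get_state();print(s['tcp_pos'],s['ee_rot'],s['gripper_width'])
E
```

```text
[481.55224228  -3.82356702 178.4332784 ] [ 3.14107159e+00 -4.24798418e-02 -3.11996871e-03] 25.816377488129916
```

View pics/w4.png

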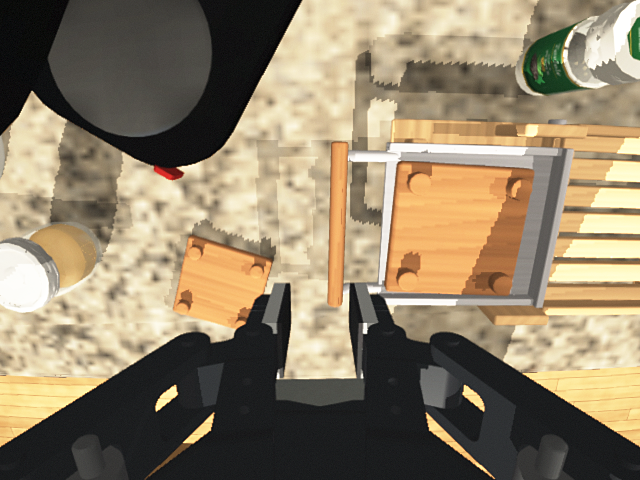

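The wrist view shows the bar from (339.5,143) to (335.5,304) and the leaf's end at x≈387. The jam jar, the small look-alike trivet and the black machine are clear of the fingers.

```bash
python3 - <<'E'
from h import *
import pickle
np.set_printoptions(precision=1,suppress=True)
f=pickle.load(open('w4.pkl','rb'));T=pickle.load(open('top0.pkl','rb'))
t=lambda u,v:(255+u/4-.4,215+v/4-.4)
for p in [(339.5,143),(335.5,304)]: print(onz(f,*p,50))
print(tri(T,t(98,75),f,(339.5,143)),tri(T,t(90.5,274),f,(335.5,304)))
w=readout.get_state();print(w['tcp_pos'],w['ee_rot'])
E
```

```text
[547.1 -13.1  50. ]
[423.9  -9.5  50. ]
(array([546.5, -12.5,  49.3]), np.float64(1.8344520999944305)) (array([424.4,  -9.4,  51. ]), np.float64(0.04795284292482219))
[481.6  -3.8 178.4] [ 3.1 -0.  -0. ]
```

Emit:
{"name": "apply_moves", "arguments": {"steps": [{"dp": [0.004, 0.007, 0.02], "yaw": 0, "grip": 0.71}, {"dp": [0, 0, 0.03], "yaw": 0, "grip": 0.71}, {"dp": [0, 0, 0.03], "yaw": 0, "grip": 0.71}, {"dp": [0, 0, 0], "yaw": 0, "grip": 0.71}, {"dp": [0, 0, 0], "yaw": 0, "grip": 0.71}]}}

```text
t: 8.9
tcp_pos: [485.8, -13.1, 99.1]
ee_rot: [3.141, -0.05, -0.003]
contact_force: [-0.3, -0.7, 0.1]
gripper_width: 24.8
grasp_force: 0.0
```

Emit:
{"name": "apply_moves", "arguments": {"steps": [{"dp": [0, -0.0018, 0.01], "yaw": 0, "grip": 0.71}, {"dp": [0, 0, 0.015], "yaw": 0, "grip": 0.71}, {"dp": [0, 0, 0.015], "yaw": 0, "grip": 0.71}, {"dp": [0, 0, 0.011], "yaw": 0, "grip": 0.71}, {"dp": [0, 0, 0], "yaw": 0, "grip": 0.71}, {"dp": [0, 0, 0], "yaw": 0, "grip": 0.85}, {"dp": [0, 0, 0], "yaw": 0, "grip": 1}, {"dp": [0, 0, 0], "yaw": 0, "grip": 1}], "squeeze": 25}}

```text
t: 9.7
tcp_pos: [487.0, -10.5, 48.9]
ee_rot: [3.141, -0.048, 0.002]
contact_force: [-0.3, -1.0, -1.2]
gripper_width: 10.8
grasp_force: 24.5
```

```bash
python3 - <<'E'
import numpy as np
th=np.array(list(np.arange(0,1.41,.07))+[1.45,1.5,1.55,1.6,1.65,1.7,1.75,1.8,1.85])
s=160*np.cos(th)-10*np.sin(th);h=160*np.sin(th)+10*np.cos(th)
for i in range(1,len(th)): print(round(th[i],2),"[0,%.4f,%.4f]"%(-(s[i]-s[i-1])/1e3,-(h[i]-h[i-1])/1e3), round(s[i]-160,1),round(h[i]-10,1))
E
```

```text
0.07 [0,0.0011,-0.0112] -1.1 11.2
0.14 [0,0.0019,-0.0111] -3.0 22.2
0.21 [0,0.0026,-0.0109] -5.6 33.1
0.28 [0,0.0034,-0.0107] -9.0 43.8
0.35 [0,0.0041,-0.0104] -13.1 54.3
0.42 [0,0.0049,-0.0101] -18.0 64.4
0.49 [0,0.0055,-0.0098] -23.5 74.1
0.56 [0,0.0062,-0.0093] -29.8 83.5
0.63 [0,0.0069,-0.0089] -36.6 92.3
0.7 [0,0.0075,-0.0084] -44.1 100.7
0.77 [0,0.0080,-0.0078] -52.1 108.6
0.84 [0,0.0086,-0.0073] -60.7 115.8
0.91 [0,0.0090,-0.0066] -69.7 122.5
0.98 [0,0.0095,-0.0060] -79.2 128.4
1.05 [0,0.0099,-0.0053] -89.1 133.8
1.12 [0,0.0102,-0.0046] -99.3 138.4
1.19 [0,0.0105,-0.0039] -109.8 142.3
1.26 [0,0.0108,-0.0031] -120.6 145.4
1.33 [0,0.0110,-0.0024] -131.6 147.8
1.4 [0,0.0111,-0.0016] -142.7 149.4
1.45 [0,0.0080,-0.0007] -150.6 150.0
1.5 [0,0.0080,-0.0003] -158.7 150.3
1.55 [0,0.0080,0.0001] -166.7 150.2
1.6 [0,0.0080,0.0005] -174.7 149.6
1.65 [0,0.0080,0.0009] -182.6 148.7
1.7 [0,0.0079,0.0013] -190.5 147.4
1.75 [0,0.0078,0.0017] -198.4 145.7
1.8 [0,0.0077,0.0021] -206.1 143.5
1.85 [0,0.0076,0.0025] -213.7 141.0
```

Emit:
{"name": "apply_moves", "arguments": {"steps": [{"dp": [0, 0.0011, -0.0112], "yaw": 0, "grip": 1}, {"dp": [0, 0.0019, -0.0111], "yaw": 0, "grip": 1}, {"dp": [0, 0.0026, -0.0109], "yaw": 0, "grip": 1}, {"dp": [0, 0.0034, -0.0107], "yaw": 0, "grip": 1}, {"dp": [0, 0.0041, -0.0104], "yaw": 0, "grip": 1}, {"dp": [0, 0.0049, -0.0101], "yaw": 0, "grip": 1}, {"dp": [0, 0, 0], "yaw": 0, "grip": 1}]}}

```text
t: 10.4
tcp_pos: [486.3, -27.9, 114.4]
ee_rot: [-3.14, 0.048, -0.003]
contact_force: [2.0, 2.6, -1.9]
gripper_width: 11.1
grasp_force: 24.5
```

Emit:
{"name": "apply_moves", "arguments": {"steps": [{"dp": [0, 0.0055, -0.0098], "yaw": 0, "grip": 1}, {"dp": [0, 0.0062, -0.0093], "yaw": 0, "grip": 1}, {"dp": [0, 0.0069, -0.0089], "yaw": 0, "grip": 1}, {"dp": [0, 0.0075, -0.0084], "yaw": 0, "grip": 1}, {"dp": [0, 0.008, -0.0078], "yaw": 0, "grip": 1}, {"dp": [0, 0.0086, -0.0073], "yaw": 0, "grip": 1}, {"dp": [0, 0, 0], "yaw": 0, "grip": 1}, {"dp": [0, 0, 0], "yaw": 0, "grip": 1}, {"dp": [0, 0, 0], "yaw": 0, "grip": 1}, {"dp": [0, 0, 0], "yaw": 0, "grip": 1}, {"dp": [0, 0, 0], "yaw": 0, "grip": 1}]}}

```text
t: 11.5
tcp_pos: [484.9, -67.5, 166.2]
ee_rot: [-3.137, 0.043, -0.002]
contact_force: [-0.4, 7.2, 6.1]
gripper_width: 10.9
grasp_force: 24.7
```

Emit:
{"name": "apply_moves", "arguments": {"steps": [{"dp": [0, 0.009, -0.0066], "yaw": 0, "grip": 1}, {"dp": [0, 0.0095, -0.006], "yaw": 0, "grip": 1}, {"dp": [0, 0.0099, -0.0053], "yaw": 0, "grip": 1}, {"dp": [0, 0.0102, -0.0046], "yaw": 0, "grip": 1}, {"dp": [0, 0.0105, -0.0039], "yaw": 0, "grip": 1}, {"dp": [0, 0.0108, -0.0031], "yaw": 0, "grip": 1}, {"dp": [0, 0.011, -0.0024], "yaw": 0, "grip": 1}, {"dp": [0, 0.0111, -0.0016], "yaw": 0, "grip": 1}, {"dp": [0, 0, 0], "yaw": 0, "grip": 1}, {"dp": [0, 0, 0], "yaw": 0, "grip": 1}]}}

```text
t: 12.5
tcp_pos: [481.9, -154.4, 200.1]
ee_rot: [3.14, -0.05, 0.002]
contact_force: [-0.2, 0.7, 7.4]
gripper_width: 11.1
grasp_force: 26.7
```

Emit:
{"name": "apply_moves", "arguments": {"steps": [{"dp": [0, 0.008, -0.0004], "yaw": 0, "grip": 1}, {"dp": [0, 0.008, 0], "yaw": 0, "grip": 1}, {"dp": [0, 0.008, 0.0003], "yaw": 0, "grip": 1}, {"dp": [0, 0.004, 0.0004], "yaw": 0, "grip": 1}, {"dp": [0, 0.004, 0.0004], "yaw": 0, "grip": 1}, {"dp": [0, 0.004, 0.0004], "yaw": 0, "grip": 1}, {"dp": [0, 0.004, 0.0005], "yaw": 0, "grip": 1}, {"dp": [0, 0, 0], "yaw": 0, "grip": 1}, {"dp": [0, 0, 0], "yaw": 0, "grip": 1}, {"dp": [0, 0, 0], "yaw": 0, "grip": 1}]}}

```text
t: 13.5
tcp_pos: [480.5, -194.6, 197.7]
ee_rot: [3.139, -0.049, 0.001]
contact_force: [-0.2, -0.6, 5.7]
gripper_width: 10.9
grasp_force: 27.4
```

Emit:
{"name": "apply_moves", "arguments": {"steps": [{"dp": [0, 0.004, 0.0006], "yaw": 0, "grip": 1}, {"dp": [0, 0.004, 0.0007], "yaw": 0, "grip": 1}, {"dp": [0, 0.004, 0.0008], "yaw": 0, "grip": 1}, {"dp": [0, 0.004, 0.0009], "yaw": 0, "grip": 1}, {"dp": [0, 0, 0], "yaw": 0, "grip": 1}, {"dp": [0, 0, 0], "yaw": 0, "grip": 1}, {"dp": [0, 0, 0], "yaw": 0, "grip": 1}, {"dp": [0, 0, 0], "yaw": 0, "grip": 1}]}}

```text
t: 14.3
tcp_pos: [480.0, -210.1, 194.0]
ee_rot: [3.139, -0.049, -0.0]
contact_force: [-0.9, -1.2, 5.9]
gripper_width: 11.1
grasp_force: 27.7
```

```bash
python3 - <<'E'
from h import *
g=grab('side'); f=grab('top')
a=cv2.resize(g['pixels'][150:300,270:430,::-1],None,fx=3,fy=3); b=cv2.resize(f['pixels'][215:315,255:455,::-1],(300,150))
c=np.zeros((450,790,3),np.uint8);c[:,:480]=a;c[:150,485:785]=b
cv2.imwrite('pics/m.png',c)
E
```

```text
(no output)
```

View pics/m.png

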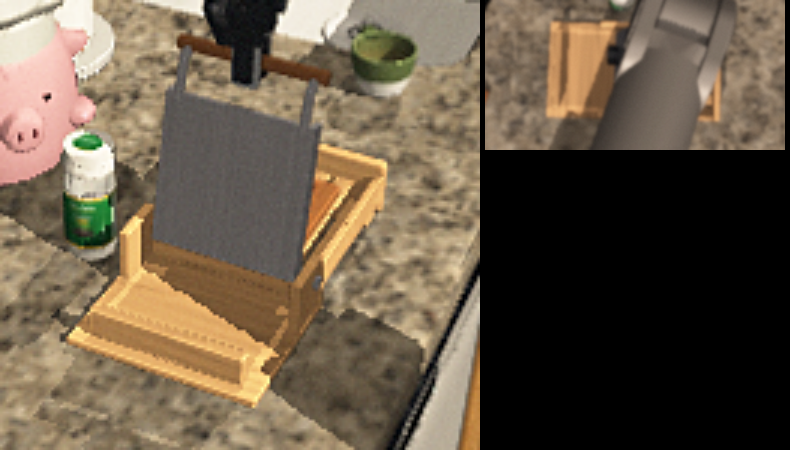

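The leaf is past upright, and the trivet's orange shows beyond it inside the drying tray at crop (320,205). That looks low, like it's lying flat, so I check the height numerically.

```bash
python3 - <<'E'
from h import *
np.set_printoptions(precision=1,suppress=True)
f=grab('side')
for p in [(345,180),(325,178),(305,250)]:
    q=(270+p[0]/3,150+p[1]/3); print(onz(f,*q,48))
g=f['pixels'].astype(int)
hsv=cv2.cvtColor(f['pixels'],cv2.COLOR_RGB2HSV)
m=(hsv[...,0]<14)&(hsv[...,1]>140)&(hsv[...,2]>60); m=m[205:240,365:400]
ys,xs=np.nonzero(m);print(len(xs))
if len(xs):
  for i in [xs.argmax(),ys.argmax(),ys.argmin(),xs.argmin()]: print(xs[i]+365,ys[i]+205,onz(f,xs[i]+365,ys[i]+205,48))
s=readout.get_state();print(s['tcp_pos'],s['contact_force'])
E
```

```text
[ 421.4 -292.2   48. ]
[ 437.5 -287.7   48. ]
[ 418.  -188.4   48. ]
101
384 216 [ 415.  -266.8   48. ]
376 238 [ 402.6 -176.1   48. ]
375 210 [ 444.1 -281.4   48. ]
371 231 [ 422.6 -196.2   48. ]
[ 480.  -210.1  194. ] [-0.7 -0.5  6.7]
```

The visible edge measures about 104 mm long at board-top height, with y from -188 to -292, so the trivet is flat in the tray. I now lower the leaf back along the same arc.

Emit:
{"name": "apply_moves", "arguments": {"steps": [{"dp": [0, -0.008, -0.0017], "yaw": 0, "grip": 1}, {"dp": [0, -0.008, -0.0013], "yaw": 0, "grip": 1}, {"dp": [0, -0.008, -0.0009], "yaw": 0, "grip": 1}, {"dp": [0, -0.008, -0.0008], "yaw": 0, "grip": 1}, {"dp": [0, -0.008, -0.0003], "yaw": 0, "grip": 1}, {"dp": [0, -0.008, 0], "yaw": 0, "grip": 1}, {"dp": [0, -0.008, 0.0004], "yaw": 0, "grip": 1}, {"dp": [0, -0.0111, 0.0016], "yaw": 0, "grip": 1}, {"dp": [0, -0.011, 0.0024], "yaw": 0, "grip": 1}, {"dp": [0, -0.0108, 0.0031], "yaw": 0, "grip": 1}, {"dp": [0, -0.0105, 0.0039], "yaw": 0, "grip": 1}, {"dp": [0, -0.0102, 0.0046], "yaw": 0, "grip": 1}]}}

```text
t: 15.65
tcp_pos: [483.8, -98.0, 181.6]
ee_rot: [-3.141, 0.047, 0.0]
contact_force: [1.9, 0.9, 1.1]
gripper_width: 10.8
grasp_force: 27.2
```

Emit:
{"name": "apply_moves", "arguments": {"steps": [{"dp": [0, -0.0099, 0.0053], "yaw": 0, "grip": 1}, {"dp": [0, -0.0095, 0.006], "yaw": 0, "grip": 1}, {"dp": [0, -0.009, 0.0066], "yaw": 0, "grip": 1}, {"dp": [0, -0.0086, 0.0073], "yaw": 0, "grip": 1}, {"dp": [0, -0.008, 0.0078], "yaw": 0, "grip": 1}, {"dp": [0, -0.0075, 0.0084], "yaw": 0, "grip": 1}, {"dp": [0, -0.0069, 0.0089], "yaw": 0, "grip": 1}, {"dp": [0, -0.0062, 0.0093], "yaw": 0, "grip": 1}, {"dp": [0, -0.0055, 0.0098], "yaw": 0, "grip": 1}, {"dp": [0, 0, 0], "yaw": 0, "grip": 1}]}}

```text
t: 16.65
tcp_pos: [485.9, -27.3, 111.3]
ee_rot: [-3.141, 0.046, 0.001]
contact_force: [3.3, 0.1, 0.6]
gripper_width: 10.9
grasp_force: 26.8
```

Emit:
{"name": "apply_moves", "arguments": {"steps": [{"dp": [0, -0.0049, 0.0101], "yaw": 0, "grip": 1}, {"dp": [0, -0.0041, 0.0104], "yaw": 0, "grip": 1}, {"dp": [0, -0.0034, 0.0107], "yaw": 0, "grip": 1}, {"dp": [0, -0.0026, 0.0109], "yaw": 0, "grip": 1}, {"dp": [0, -0.0019, 0.0111], "yaw": 0, "grip": 1}, {"dp": [0, -0.0008, 0.007], "yaw": 0, "grip": 1}, {"dp": [0, -0.0003, 0.003], "yaw": 0, "grip": 1}, {"dp": [0, 0, 0], "yaw": 0, "grip": 1}, {"dp": [0, 0, 0], "yaw": 0, "grip": 1}]}}

```text
t: 17.55
tcp_pos: [486.4, -10.5, 50.0]
ee_rot: [3.141, -0.048, -0.0]
contact_force: [-0.1, -1.4, 5.0]
gripper_width: 11.0
grasp_force: 26.8
```

Emit:
{"name": "apply_moves", "arguments": {"steps": [{"dp": [0, 0, 0.001], "yaw": 0, "grip": 1}, {"dp": [0, 0, 0], "yaw": 0, "grip": 0.71}, {"dp": [0, 0, 0], "yaw": 0, "grip": 0.71}, {"dp": [0, 0, 0], "yaw": 0, "grip": 0.71}, {"dp": [0, 0, -0.01], "yaw": 0, "grip": 0.71}, {"dp": [0, 0, -0.02], "yaw": 0, "grip": 0.71}, {"dp": [0, 0, -0.03], "yaw": 0, "grip": 0.71}, {"dp": [0, 0, -0.04], "yaw": 0, "grip": 0.71}, {"dp": [0, 0, -0.04], "yaw": 0, "grip": 0.71}, {"dp": [-0.02, 0, -0.04], "yaw": 0, "grip": 0.71}, {"dp": [-0.03, 0, -0.02], "yaw": 0, "grip": 0.71}, {"dp": [0, 0, 0], "yaw": 0, "grip": 0.71}]}}

```text
t: 18.75
tcp_pos: [435.7, -8.2, 252.6]
ee_rot: [3.141, -0.047, 0.009]
contact_force: [1.2, 0.5, -0.3]
gripper_width: 24.9
grasp_force: 0.0
```

```bash
python3 - <<'E'
from h import *
np.set_printoptions(precision=1,suppress=True)
s=readout.get_state();print(s['t'],s['tcp_pos'],s['contact_force'],s['gripper_width'])
from h import *
import pickle
old={'top':pickle.load(open('top0.pkl','rb')),'side':pickle.load(open('side0.pkl','rb'))}
for n in ['top','side']:
    f=grab(n,'end_'+n+'.png')
    hsv=cv2.cvtColor(f['pixels'],cv2.COLOR_RGB2HSV)
    m=((hsv[...,0]<13)&(hsv[...,1]>150)&(hsv[...,2]>50)).astype(np.uint8)
    k,l,st,c=cv2.connectedComponentsWithStats(m)
    for i in range(1,k):
        x,y,w,h,a=st[i]
        if a>40 and 200<c[i][0]<450 and 170<c[i][1]<350:
            cn=cv2.findContours((l==i).astype(np.uint8),0,1)[0][0]
            box=cv2.boxPoints(cv2.minAreaRect(cn))
            print(n,st[i],c[i]);print([onz(f,*p,48)[:2].round() for p in box])
    d=np.abs(f['pixels'].astype(int)-old[n]['pixels']).max(2)>45
    k,l,st,c=cv2.connectedComponentsWithStats(cv2.morphologyEx(d.astype(np.uint8),cv2.MORPH_OPEN,np.ones((3,3))))
    print([tuple(map(int,q)) for q in st[1:] if q[4]>25])
E
```

```text
18.75 [435.7  -8.2 252.6] [ 1.2  0.5 -0.3] 24.86239014255649
top [276 234   5  30  94] [278.4 248.4]
[array([474.,  -5.]), array([545.,  -8.]), array([544., -16.]), array([473., -13.])]
top [ 350  243   42   42 1638] [371.  263.7]
[array([ 425., -184.]), array([ 524., -188.]), array([ 521., -288.]), array([ 422., -284.])]
[(387, 89, 34, 11, 232), (351, 92, 9, 17, 90), (501, 95, 83, 94, 2965), (422, 97, 16, 21, 231), (302, 100, 43, 79, 1856), (386, 123, 92, 91, 1848), (358, 183, 21, 29, 251), (343, 200, 14, 21, 199), (403, 213, 13, 11, 95), (417, 217, 34, 62, 511), (246, 229, 90, 96, 2872), (335, 229, 16, 6, 77), (363, 231, 50, 16, 356), (218, 232, 25, 10, 167), (210, 236, 5, 7, 30), (337, 236, 10, 23, 177), (412, 238, 19, 10, 144), (358, 243, 23, 41, 538), (193, 249, 12, 20, 173), (412, 248, 23, 9, 142), (217, 255, 27, 14, 218), (385, 255, 9, 7, 53), (412, 257, 23, 9, 124), (381, 264, 17, 7, 94), (412, 265, 26, 10, 130), (227, 269, 32, 41, 696), (205, 270, 5, 6, 26), (382, 273, 12, 7, 67), (412, 274, 27, 10, 165), (442, 277, 7, 21, 80), (384, 282, 18, 7, 82), (412, 282, 29, 11, 187),
[... 1459 characters left out ...]
, 6, 19, 63), (604, 162, 6, 12, 56), (550, 169, 18, 62, 384), (630, 175, 5, 11, 34), (621, 179, 4, 10, 33), (374, 181, 30, 22, 363), (295, 186, 25, 24, 315), (255, 188, 12, 22, 163), (402, 192, 9, 30, 105), (611, 195, 12, 43, 172), (360, 196, 6, 8, 42), (367, 198, 23, 13, 148), (280, 206, 11, 11, 87), (395, 211, 4, 9, 27), (327, 213, 9, 9, 41), (302, 214, 7, 13, 67), (313, 218, 8, 10, 50), (621, 219, 5, 8, 29), (301, 224, 60, 45, 1522), (389, 224, 15, 8, 91), (359, 227, 16, 6, 55), (376, 230, 10, 11, 75), (619, 230, 4, 9, 27), (524, 236, 28, 60, 712), (548, 237, 77, 99, 3592), (380, 246, 13, 9, 68), (586, 246, 27, 22, 311), (357, 267, 7, 9, 46), (365, 287, 28, 22, 161), (543, 313, 9, 6, 43)]
```

The trivet's footprint at z = 48 measures 99 x 100 mm, square to the stand, and the bar is back at its start. Last check is whether the tray still sits against the front board, using its far wall's outer edge.

```bash
python3 - <<'E'
from h import *
import pickle
np.set_printoptions(precision=1,suppress=True)
T=pickle.load(open('top0.pkl','rb')); im=cv2.cvtColor(cv2.imread('pics/end_top.png'),cv2.COLOR_BGR2HSV).astype(int)
d=np.array([478.3,-186]);yh=np.array([.035,1]);xh=np.array([1,-.035])
for x in (-65,-40,40,65):
    p=proj(T,[*(d-150*yh+x*xh),50]); v=round(p[1]);u=round(p[0])
    r=im[v,u-12:u+12]; wood=(r[:,1]>95)&(r[:,0]<25); e=np.nonzero(wood)[0].max()+u-12+.5
    print(x,p,'edge y', onz(T,e,v,50)[:2],'expected',d-150*yh+x*xh, r[8:18,1], r[8:18,2])
for y in (-50,-100,-130):
  for sx in (-78,78):
    p=proj(T,[*(d+y*yh+sx*xh),40]); u=round(p[0]);v=round(p[1]); r=im[v-8:v+9,u]; wood=(r[:,1]>95)&(r[:,0]<25); k=np.nonzero(wood)[0]
    e=(k.min()-.5 if sx>0 else k.max()+.5)+v-8
    print(y,sx,'edge x',onz(T,u,e,40)[0],'exp',(d+y*yh+sx*xh)[0], r[:,1])
E
```

```text
-65 [411.4 290.4] edge y [ 409.1 -334. ] expected [ 408.1 -333.7] [140 132 126 125 111  90  76  73  75  72] [159 211 228 218 190 164 150 147 143 138]
-40 [411.6 280.1] edge y [ 433.3 -336.7] expected [ 433.1 -334.6] [134 128 127 122  98  81  79  74  74  76] [207 227 223 195 156 144 149 148 149 147]
40 [412.3 247.3] edge y [ 513.7 -338. ] expected [ 513.  -337.4] [138 133 130 128 120  94  73  71  69  68] [157 202 219 203 153 111 108 126 152 158]
65 [412.4 237.1] edge y [ 538.3 -340.9] expected [ 538.  -338.3] [136 131 128 128 123 105  76  69  73  71] [156 196 220 212 172 121  94  92 101 119]
-50 -78 edge x 398.1334433516327 exp 398.55 [134 138 135 137 136 134 131 125 111  88  74  70  69  69  68  70  72]
-50 78 edge x 557.7691683418475 exp 554.55 [ 72  71  74  72  75  78  90 108 130 137 136 139 138 135 138 132 129]
-100 -78 edge x 395.8383438109107 exp 396.8 [133 136 137 135 134 132 131 121  97  68  60  58  61  64  64  66  69]
-100 78 edge x 555.5426919218166 exp 552.8 [ 61  64  62  64  71  78  91 123 131 131 131 135 134 138 138 133 124]
-130 -78 edge x 395.8942875738617 exp 395.75 [133 133 134 134 134 132 124 108  90  75  73  75  69  64  63  61  63]
-130 78 edge x 555.6995142160463 exp 551.75 [ 75  71  75  73  81  72  85 102 127 135 135 135 133 132 130 134 135]
```

```bash
python3 -c "
from workcell import order
print(order.hand_in())"
```

```text
the job is handed in; nothing more can be done
None
```

The job is handed in at about 19 s on the robot's clock: the trivet lies flat in the drying tray, feet-side down as far as its height shows, with the leaf lowered flat and released. The drying tray is against the front board to within about 1 mm and 0.01 rad, but I did not measure the jars and cup again after the moves.

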